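# Fold the retaining flap over a wood sample and shut the case

### The job

Close up the wooden sample case for storage: first push the upright blue flap over until it lies flat on the divider above the sample block, then swing the open lid shut over it until it lies fully closed on the rim. Do it all by pushing and pressing with the fingertips or the outside of the fingers: never take the flap or the lid between the fingers, leave the two wood blocks lying in their compartments, and leave everything else on the bench alone.

Things in the scene. Friction and masses are not known exactly. Their poses are not given: they have to be found in the camera images.
- case: Beech case, open on top, 156 x 184 mm, walls 7 mm, rim 62 mm above its underside, fixed on a riser (grey plate, black ribbed skirt) that holds the underside 12 to 90 mm above the bench. Origin: centre of the underside; x from front wall to rear wall (lid hinge), y left, z up. A 6 mm divider at y = +2 mm, 48 mm high, parts right (-y) and left compartments; the flap goes over the right one.
- flap (a joint): Angle of the blue flap: 0 = lying flat on the divider, pi/2 = upright; stop at 1.72 (leaning slightly outward). At the start it stands at about 1.5 to 1.7. It is a light (50 g) 5 mm plate, 80 mm along the case's x and reaching from 1 to 81 mm off its hinge line; the hinge has about 0.05 N m of dry friction, so it stays where it is left. It folds from the right wall inward, towards the case's +y.
- flap_hinge (a point): On the flap's hinge line, midway along it; in the case's frame at (0, -81, 50.5) mm, inside the right wall. Axes turn with the flap: x along the hinge line (the case's x), y from the hinge to the free edge, z out of the face that looks up when the flap is flat and looks outward (away from the case, to the right) when it is upright. The plate lies within 2.5 mm either side of z = 0.
- flap_edge (a point): Middle of the flap's free edge, 81 mm from the hinge line, at half thickness; same axes as flap_hinge. A white stripe runs along this edge. Flap flat: 50.5 mm above the case's underside.
- lid (a joint): Angle of the lid: 0 = shut on the rim, pi/2 = upright, stop at 2.0. At the start it leans back at about 1.65 to 1.9. A 220 g (varies by a quarter) plate 9 mm thick, 186 mm wide, 158 mm from hinge line to free edge; the hinge has about 0.32 N m of dry friction, so it stays where it is left and must be pushed all the way down. It and the flap collide with each other.
- lid_hinge (a point): On the lid's hinge line, midway along the case's rear rim; in the case's frame at (79, 0, 62) mm. Axes turn with the lid: y along the hinge line (the case's y), -x from the hinge to the free edge, z out of the outer face (up when shut, backward, away from the robot, when open). The plate occupies z = 0 to 9 mm.
- lid_edge (a point): Middle of the lid's free edge, 158 mm from the hinge line, at half thickness (z = 4.5 mm of lid_hinge); same axes as lid_hinge. Lid shut: 66.5 mm above the case's underside.
- elm_block: Loose brown elm sample, 48 x 89 x 31 mm, lying in the right compartment, long side roughly along the case's x. Origin: centre of its underside. Not to be moved.
- pine_block: Loose pale pine sample, 42 x 67 x 35 mm, lying in the left compartment, long side roughly along the case's x. Origin: centre of its underside. Not to be moved.
- vial_red: Loose clear vial with a red cap, 29 mm across, 54 mm high, standing left of the case. Origin: centre of its underside. Bystander.
- eraser: Loose blue and white eraser, 20 x 45 x 12 mm, left of the case. Origin: centre of its underside. Bystander.
- loupe: Loose folding loupe, black and silver, 29 x 66 x 14 mm, left of the case. Origin: centre of its underside. Bystander.

How it is judged:
By the outcome, as a careful person would: the job done as asked, in the order asked, and still so for the second after the job is handed in, with the robot touching nothing.
It also fails if it takes over 48 s, if anything falls off the work surface, if the arm or the gripper's body presses on something with over 40 N, if the wrist force passes 120 N, or if a joint passes its speed limit or range.

### The arm

A 6-joint arm with a two-finger parallel gripper is mounted at the origin on a cart in front of the work surface, level with it; the furniture and walls round the work are solid. World frame = base frame: x ahead of the robot, y to its left, z up, the work surface at z = 0. Lengths are in m, angles in degrees, forces in N, time in s.
With the tool pointing down it reaches from about 0.25 to 0.85 m from the base axis. Payload 12.5 kg.
Tool frame: the origin (TCP) lies at the very end of the fingers, on their centre line; the grasp point (between the pads) lies 19 mm behind it; z points along the fingers, y is the line along which they close (so a half turn about z gives the same grasp; the last joint's range is limited). The gripper opens to 93 mm and grips with 3 to 60 N. Pads are 15 mm wide; open, the fingers measure 128 mm over their backs; the gripper's body (75 mm by 188 mm) begins 65 mm behind the grasp point.
Start: joints at [66.658, 20.094, 94.641, -0, 65.266, -4.847], TCP at [0.174, 0.522, 0.219] pointing down, gripper open.
Joint ranges: [-157.81, 157.81], [-45, 120.19], [0.68, 151.7], [-89.99, 269.99], [4.06, 180], [-164.3, 164.3]. Speed limits (degrees/s): [127.2, 127.2, 159.86, 180, 180, 180].

### API

Orientations are given as a 3x3 rotation matrix whose columns are the frame's x, y, z axes.
In Python, from station import manip gives the robot as it stands. The module is installed in compiled form; this text tells all that it offers.
- The arm moves only by the shell command python3 -m creep 'ROWS' [FORCE]. ROWS is JSON, a list of rows, each a list of 5 numbers: the shift along the tool's x, y, z in m, then the turn about the tool's z in degrees, then the closure in counts, from 0 (fully open) to 255 (shut). In form: [[x, y, z, turn, gripper], ...]. A call has 1 to 8 rows; each row is the pose to reach, as a shift and turn from the pose commanded when the call began, along the tool's axes at that moment; what a row does not reach only later rows make up. A row lasts 1/10 s, in which the tool goes at most 50 mm and 8.59 degrees, less where a joint would pass 70% of its speed; a pose out of reach is approached as far as the arm can. A call with a gripper value outside its range is refused whole. The fingers move at their own pace and stop on an object; FORCE is the grip in N (left out, the last holds). Time passes only in rows, so rows that repeat a pose let the fingers close. It gives the time, the measured TCP pose, the force, the opening and the grip force at its end, in the units of the state.
- manip.observe(): the state, without advancing time (a new reading comes with each control period).
- manip.read_camera(name): name is "side" or "top"; returns a dict with "image" (384x512x3 uint8, blue, green, red), "camera_matrix" (3x3 intrinsics, pixels), "R" (3x3) and "t" (3): a world point X has camera coordinates R X + t. Camera axes: x right, y down, z forward; pixel columns grow to the right and rows downward; lengths in m; the calibration is good to about 2 mm. A picture is of the moment at which its call begins. There is no depth.
- manip.sign_off(): hands the job in; it is judged then, once.
The state is a dict: "time": time; "q": joint angles; "dq": joint speeds; "joint_efforts": joint torques, N m; "position": TCP position; "tool_rot": TCP orientation; "force": force on the tool from outside, world axes, zero at the start; "torque": the same for the moment, N m; "width": opening from 0.0 (shut) to 1.0 (fully open); "gripper_force": force on a finger pad.
Only numpy, scipy, OpenCV 4.12 (cv2) and the standard library are available. Lean on these libraries where they do the work, as an engineer would, in place of code of your own. Each camera call takes 0.05 s, during which the arm holds its last target. There are 200 camera calls.

## Working session

There is one attempt and no reset: what is moved stays moved. The work goes in short steps, Python scripts to look and compute and a shell command to move; the robot and the scene stay as the last step left them, time stands still between calls to the robot, and variables do not carry over. Pictures are saved under pics/ and viewed, at most 10 in all, crops included, and the job is handed in when it is done.

```bash
mkdir -p pics; python3 - <<'E'
from station import manip
import cv2,numpy as np
np.set_printoptions(precision=4,suppress=True)
s=manip.observe();print(s['time'],s['position'],s['tool_rot'],s['width'])
for n in('side','top'):
    c=manip.read_camera(n);cv2.imwrite(f'pics/{n}0.png',c['image'])
    np.savez(f'{n}0.npz',**c)
    print(n,c['camera_matrix'],c['R'],c['t'],-c['R'].T@c['t'])
a=np.hstack([cv2.imread('pics/side0.png')]);
E
```

```text
0.0 [0.1743 0.5213 0.2181] [[-0.9483  0.3172 -0.0005]
 [ 0.3172  0.9483 -0.0011]
 [ 0.0001 -0.0012 -1.    ]] 0.9999159678982167
side [[448.2329   0.     255.4718]
 [  0.     448.2329 181.6604]
 [  0.       0.       1.    ]] [[-0.9822 -0.1869 -0.019 ]
 [-0.1196  0.7003 -0.7038]
 [ 0.1448 -0.689  -0.7102]] [0.4726 0.1556 1.0782] [0.3266 0.7222 0.8842]
top [[434.0129   0.     254.2205]
 [  0.     434.0129 193.6627]
 [  0.       0.       1.    ]] [[-0.0191 -0.9996 -0.0202]
 [-0.9896  0.0218 -0.1419]
 [ 0.1423  0.0173 -0.9897]] [-0.0161  0.5067  1.0918] [ 0.3458 -0.046   1.1521]
```

View pics/side0.png

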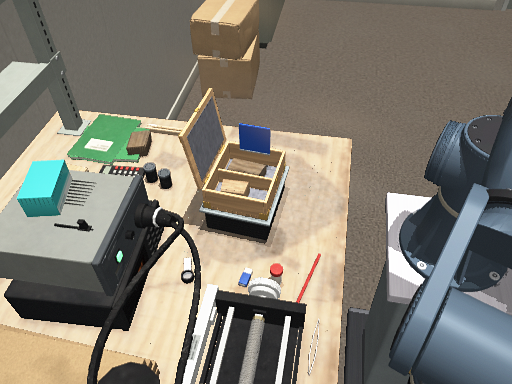

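View pics/top0.png

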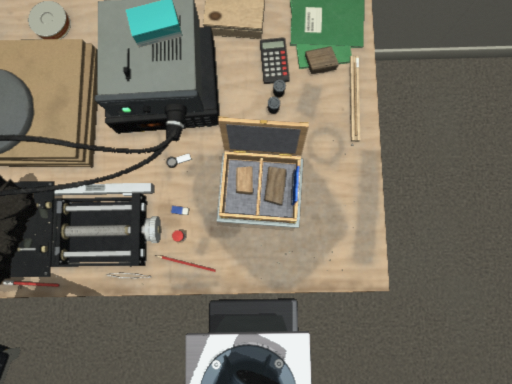

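The side view shows the case at about (245,185) px with the flap at (254,138) and the lid at (205,135). In the top view the case is at about (260,188), the lid at the upper side, and the flap edge at about (297,185). Next, enlarged crops for the corners.

```bash
python3 - <<'E'
import cv2,numpy as np
def crop(n,x,y,w,h,k):
    c=cv2.resize(cv2.imread(n)[y:y+h,x:x+w],None,fx=k,fy=k,interpolation=cv2.INTER_CUBIC)
    for v in range(0,w,20):
        cv2.putText(c,str(x+v),(v*k,10),0,.35,(0,255,255),1);cv2.line(c,(v*k,0),(v*k,h*k),(0,255,255),1) if 0 else cv2.line(c,(v*k,12),(v*k,20),(0,255,255),1)
    for v in range(0,h,20): cv2.putText(c,str(y+v),(0,v*k+4),0,.35,(0,255,255),1)
    return c
a=crop('pics/side0.png',170,85,120,150,4 if 0 else 4)[:600];b=crop('pics/top0.png',212,112,100,120,3)
cv2.imwrite('pics/c1.png',a)
b=crop('pics/top0.png',210,110,105,120,5);cv2.imwrite('pics/c2.png',b);print(a.shape,b.shape)
E
```

```text
(600, 480, 3) (600, 525, 3)
```

View pics/c1.png

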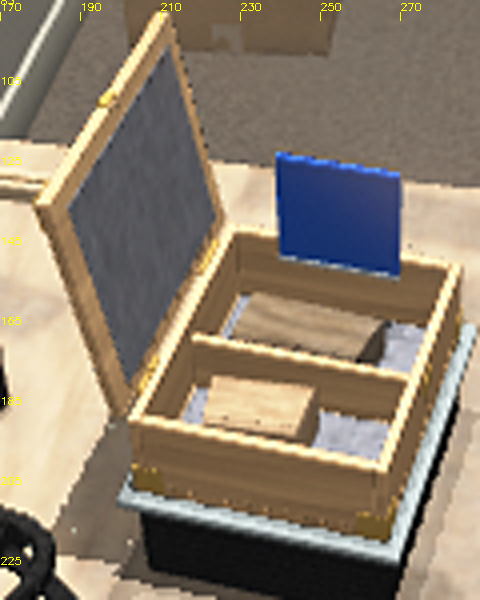

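View pics/c2.png

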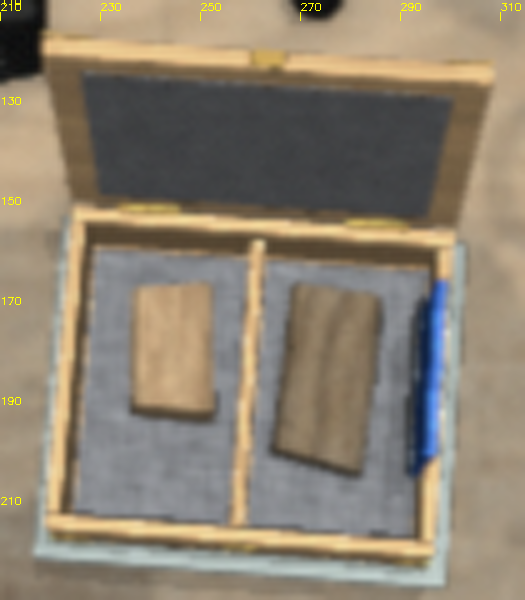

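The crops show clear rim corners: side (267.5,202.5), (285,151), (229,143), (203,189.5); top (219.6,215.6), (296.6,221), (301.4,157), (225,151.6). Lid and flap edge corners are clear too, so I'll triangulate.

```bash
cat > h.py <<'E'
import cv2,numpy as np
np.set_printoptions(precision=4,suppress=True)
def P(n):
    c=np.load(n); return c['camera_matrix']@np.c_[c['R'],c['t']]
def tri(a,b):
    X=cv2.triangulatePoints(P('side0.npz'),P('top0.npz'),np.array(a,float).T,np.array(b,float).T); return (X[:3]/X[3]).T
E
python3 - <<'E'
from h import *
S=[(267.5,202.5),(285,151.2),(228.7,143),(203,189.5),(180,135.7),(211.2,88.5),(239.2,123.2),(270,128.2)]
T=[(219.6,215.6),(296.6,221),(301.4,157),(225,151.6),(218.6,118),(308.4,123),(298,166.4),(294.4,204)]
X=tri(S,T);print(X)
L=np.array([[-78,92],[-78,-92],[78,-92],[78,92]])/1e3
m=X[:4,:2].mean(0);d=X[:4,:2]-m
yaw=np.arctan2((L[:,0]*d[:,1]-L[:,1]*d[:,0]).sum(),(L*d).sum())
z=X[:4,2].mean()-.062
R=np.array([[np.cos(yaw),-np.sin(yaw),0],[np.sin(yaw),np.cos(yaw),0],[0,0,1]])
o=np.r_[m,z];print('o',o,'yaw',np.degrees(yaw))
C=(X-o)@R;print(C*1e3)
l=C[4:6].mean(0)-[.079,0,.062];print('lid',np.arctan2(l[2],-l[0]),np.hypot(l[0],l[2]))
f=C[6:8].mean(0)-[0,-.081,.0505];print('flap',np.arctan2(f[2],f[1]),np.hypot(f[1],f[2]))
np.savez('case.npz',o=o,R=R)
E
```

```text
[[ 0.4412  0.0544  0.1337]
 [ 0.4261 -0.1264  0.1323]
 [ 0.579  -0.1439  0.1238]
 [ 0.5955  0.0401  0.1341]
 [ 0.6287  0.0395  0.2901]
 [ 0.6122 -0.1453  0.2872]
 [ 0.5415 -0.1277  0.2055]
 [ 0.4604 -0.1166  0.2087]]
o [ 0.5104 -0.0439  0.069 ] yaw -5.349489792043108
[[-78.1152  91.4638  64.752 ]
 [-76.3374 -89.9652  63.2915]
 [ 77.608  -93.1417  54.7996]
 [ 76.8446  91.6431  65.1569]
 [109.9701  94.1019 221.0829]
 [110.774  -91.4279 218.1805]
 [ 38.736  -80.4877 136.5374]
 [-43.1029 -77.0113 139.7384]]
lid 1.7672504856861915 0.16072328156207455
flap 1.5451223728632095 0.08766678216249105
```

```bash
python3 -m creep '[[0,0,-0.05,0,255],[0,0,-0.1,-8,255],[-0.04,-0.04,-0.11,-13,255],[-0.07,-0.07,-0.11,-13,255],[-0.1,-0.1,-0.11,-13,255],[-0.13,-0.14,-0.11,-13,255],[-0.16,-0.17,-0.11,-13,255],[-0.16,-0.17,-0.11,-13,255]]' 20; python3 -c "
from station import manip;s=manip.observe();print(s['tool_rot'],s['position'],s['q'],s['force'])"
```

```text
time: 0.9
position: [0.2735, 0.3065, 0.3287]
tool_rot: [[-0.995, 0.1, 0.001], [0.1, 0.995, -0.001], [-0.001, -0.001, -1.0]]
force: [-0.1, 0.9, 0.7]
width: 0.36
gripper_force: 0.0
[[-9.95019480e-01  9.96791490e-02  5.48785973e-04]
 [ 9.96788278e-02  9.95019492e-01 -5.84503849e-04]
 [-6.04315586e-04 -5.26890374e-04 -9.99999679e-01]] [0.2734706  0.30645739 0.32872128] [ 4.17862497e+01 -1.03600464e+00  1.04242254e+02 -4.71709878e-02
  7.67926254e+01 -4.24822868e+01] [-0.14898008  0.87813622  0.65738926]
```

```bash
python3 -m creep '[[-0.025,-0.042,0,0,255],[-0.05,-0.083,0,0,255],[-0.075,-0.125,0,0,255],[-0.1,-0.166,0,0,255],[-0.125,-0.208,0,0,255],[-0.15,-0.25,0,0,255],[-0.175,-0.29,0,0,255],[-0.2,-0.33,0,0,255]]'
python3 -m creep '[[-0.025,-0.042,0,0,255],[-0.05,-0.083,0,0,255],[-0.066,-0.11,0,0,255],[-0.066,-0.11,0,0,255],[-0.066,-0.11,0.04,0,255],[-0.066,-0.11,0.08,0,255],[-0.066,-0.11,0.12,0,255],[-0.066,-0.11,0.145,0,255]]'
python3 - <<'E'
from station import manip
import cv2,numpy as np
ims=[manip.read_camera(n)['image'] for n in('side','top')]
a=cv2.resize(ims[0][80:240,150:320],None,fx=2.3,fy=2.3);b=cv2.resize(ims[1][100:260,200:370],None,fx=2.3,fy=2.3)
cv2.imwrite('pics/p1.png',np.hstack([a,b]))
E
```

```text
time: 1.7
position: [0.4404, -0.0396, 0.3286]
tool_rot: [[-0.995, 0.096, 0.0], [0.096, 0.995, 0.0], [-0.0, 0.0, -1.0]]
force: [1.1, 0.5, 0.5]
width: 0.005
gripper_force: 0.0
time: 2.5
position: [0.4939, -0.1522, 0.1809]
tool_rot: [[-0.995, 0.095, -0.003], [0.095, 0.995, 0.001], [0.003, 0.001, -1.0]]
force: [0.4, -0.1, -0.2]
width: 0.007
gripper_force: 0.0
```

View pics/p1.png

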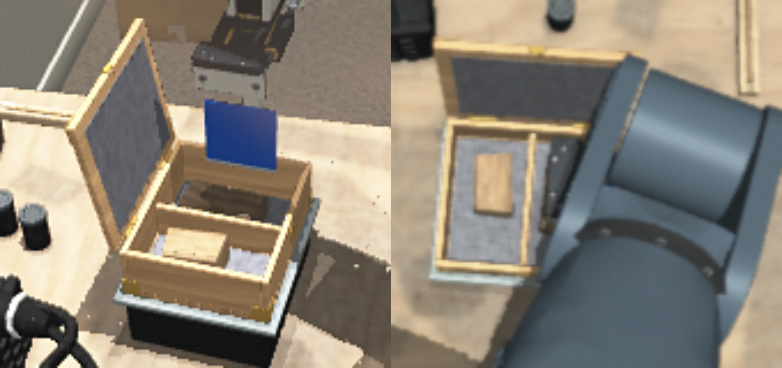

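The fingertips stand behind the flap (flap at (240,135) px in the left half), clear of the wall and lid. Now I'll push the flap over along an arc.

```bash
python3 -m creep '[[0,0.01,0,0,255],[0,0.02,0,0,255],[0,0.03,0.002,0,255],[0,0.04,0.005,0,255],[0,0.047,0.009,0,255],[0,0.053,0.014,0,255],[0,0.058,0.02,0,255],[0,0.063,0.026,0,255]]'
python3 -m creep '[[0,0.004,0.007,0,255],[0,0.007,0.015,0,255],[0,0.009,0.022,0,255],[0,0.01,0.027,0,255],[0,0.01,0.031,0,255],[0,0.01,0.033,0,255],[0,0.01,0.035,0,255],[0,0.01,0.035,0,255]]'
python3 - <<'E'
from station import manip
import cv2,numpy as np
ims=[manip.read_camera(n)['image'] for n in('side','top')]
a=cv2.resize(ims[0][80:240,150:320],None,fx=2.3,fy=2.3);b=cv2.resize(ims[1][100:260,200:370],None,fx=2.3,fy=2.3)
cv2.imwrite('pics/p2.png',np.hstack([a,b]))
E
```

```text
time: 3.4
position: [0.5009, -0.0907, 0.157]
tool_rot: [[-0.995, 0.096, -0.0], [0.096, 0.995, 0.0], [0.0, 0.0, -1.0]]
force: [-0.8, -0.4, 1.9]
width: 0.001
gripper_force: 0.6
time: 4.2
position: [0.5023, -0.0811, 0.1272]
tool_rot: [[-0.995, 0.096, 0.001], [0.096, 0.995, -0.0], [-0.001, 0.0, -1.0]]
force: [-23.1, 8.0, 62.5]
width: 0.003
gripper_force: 31.6
```

View pics/p2.png

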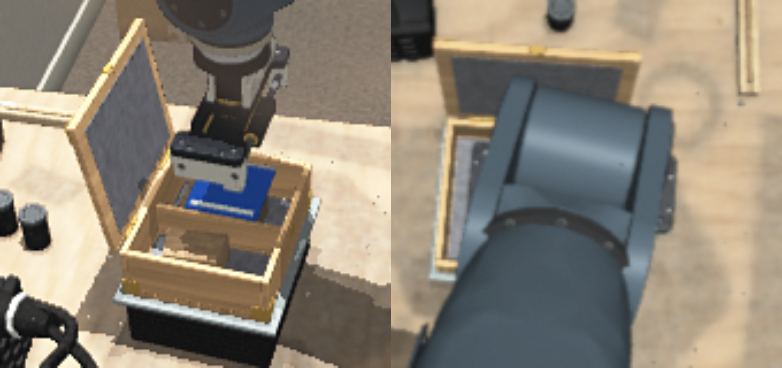

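The flap looks flat: its white stripe lies on the divider at about (222,208) px in the left half, and the force is supported. Now retract and look.

```bash
python3 -m creep '[[0,0,-0.02,0,255],[0,0,-0.06,0,255],[0,0,-0.11,0,255],[0,0,-0.16,0,255],[0,0,-0.21,0,255],[-0.02,0.01,-0.22,0,255],[-0.06,0.02,-0.22,0,255],[-0.1,0.03,-0.22,0,255]]'
python3 -m creep '[[-0.03,0.005,0,0,255],[-0.055,0.01,0,0,255],[-0.06,0.01,0,0,255],[-0.06,0.01,0,0,255]]'
python3 - <<'E'
from station import manip
import cv2,numpy as np
ims=[manip.read_camera(n)['image'] for n in('side','top')]
a=cv2.resize(ims[0][80:240,150:320],None,fx=2.3,fy=2.3);b=cv2.resize(ims[1][100:260,200:370],None,fx=2.3,fy=2.3)
cv2.imwrite('pics/p3.png',np.hstack([a,b]))
E
```

```text
time: 5.1
position: [0.6055, -0.0609, 0.3434]
tool_rot: [[-0.995, 0.096, 0.002], [0.096, 0.995, -0.0], [-0.002, -0.0, -1.0]]
force: [-0.5, 0.0, 0.2]
width: 0.008
gripper_force: 0.0
time: 5.5
position: [0.665, -0.0569, 0.3417]
tool_rot: [[-0.995, 0.096, -0.001], [0.096, 0.995, 0.0], [0.001, -0.0, -1.0]]
force: [0.7, -0.2, -0.7]
width: 0.003
gripper_force: 0.0
```

View pics/p3.png

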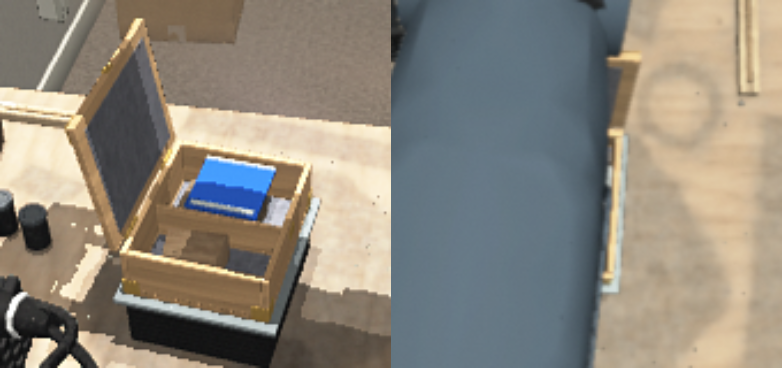

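The flap lies flat (stripe at (225,208) px in the left half), the lid has not moved, and the tool is above and behind it. I'll descend behind the lid and push it forward.

```bash
python3 -m creep '[[0,0,0.03,0,255],[0,0,0.06,0,255],[0,0,0.09,0,255],[0.015,0,0.09,0,255],[0.03,0,0.09,0,255],[0.04,0,0.09,0,255],[0.05,0,0.089,0,255],[0.06,0,0.088,0,255]]'
python3 -m creep '[[0.01,0,0.001,0,255],[0.02,0,0.002,0,255],[0.03,0,0.002,0,255],[0.04,0,0.004,0,255],[0.05,0,0.008,0,255],[0.06,0,0.012,0,255],[0.07,0,0.018,0,255],[0.08,0,0.025,0,255]]'
```

```text
time: 6.4
position: [0.6048, -0.0512, 0.2554]
tool_rot: [[-0.995, 0.096, 0.002], [0.096, 0.995, -0.001], [-0.002, -0.0, -1.0]]
force: [2.7, -1.4, 0.5]
width: 0.006
gripper_force: 1.5
time: 7.2
position: [0.5247, -0.0431, 0.2294]
tool_rot: [[-0.995, 0.096, -0.0], [0.096, 0.995, 0.0], [0.0, 0.0, -1.0]]
force: [2.2, -0.0, -0.2]
width: 0.004
gripper_force: 1.0
```

```bash
python3 -m creep '[[0.008,0,0.006,0,255],[0.016,0,0.014,0,255],[0.024,0,0.024,0,255],[0.03,0,0.034,0,255],[0.035,0,0.044,0,255],[0.04,0,0.054,0,255],[0.043,0,0.064,0,255],[0.045,0,0.072,0,255]]'
python3 -m creep '[[0.001,0,0.005,0,255],[0.001,0,0.009,0,255],[0.001,0,0.011,0,255],[0.001,0,0.013,0,255],[0.001,0,0.015,0,255],[0.001,0,0.015,0,255]]'
```

```text
time: 8.0
position: [0.4805, -0.0389, 0.1567]
tool_rot: [[-0.995, 0.096, -0.0], [0.096, 0.995, 0.0], [0.0, 0.0, -1.0]]
force: [1.4, -0.4, 0.7]
width: 0.006
gripper_force: 0.7
time: 8.6
position: [0.4797, -0.0388, 0.1458]
tool_rot: [[-0.995, 0.095, -0.0], [0.095, 0.995, -0.0], [0.0, -0.0, -1.0]]
force: [-19.0, 2.7, 45.5]
width: 0.005
gripper_force: 23.2
```

45 N of support at the expected shut height. Retract and check.

```bash
python3 -m creep '[[0,0,-0.02,0,255],[0,0,-0.06,0,255],[0,0,-0.11,0,255],[0,0,-0.16,0,255],[0,-0.05,-0.18,0,255],[0,-0.1,-0.18,0,255],[0,-0.15,-0.18,0,255],[0,-0.2,-0.18,0,255]]'
python3 -m creep '[[0,-0.04,0,0,255],[0,-0.08,0,0,255],[0,-0.08,0,0,255],[0,-0.08,0,0,255]]'
python3 - <<'E'
from station import manip
import cv2,numpy as np
from h import *
D=np.load('case.npz');o=D['o'];o[2]=.073;R=D['R']
ims=[]
for n in('side','top'):
    c=manip.read_camera(n);im=c['image'].copy()
    p=np.array([[-79,y,z] for z in(62,71) for y in(93,-93)]+[[79,y,71] for y in(93,-93)])/1e3@R.T+o
    q=(p@c['R'].T+c['t'])@c['camera_matrix'].T;q=q[:,:2]/q[:,2:]
    x,y=(150,80) if n=='side' else (200,100)
    b=cv2.resize(im[y:y+160,x:x+170],None,fx=2.3,fy=2.3)
    for u in q: cv2.circle(b,tuple(int(v) for v in (u-[x,y])*2.3),2,(0,0,255),-1)
    ims.append(b)
cv2.imwrite('pics/p4.png',np.hstack(ims))
E
```

```text
time: 9.4
position: [0.4606, -0.2362, 0.323]
tool_rot: [[-0.995, 0.095, 0.001], [0.095, 0.995, -0.0], [-0.001, -0.0, -1.0]]
force: [0.7, 0.4, -0.5]
width: 0.009
gripper_force: 0.0
time: 9.8
position: [0.4531, -0.3143, 0.3223]
tool_rot: [[-0.995, 0.097, -0.0], [0.097, 0.995, 0.001], [0.001, 0.001, -1.0]]
force: [-0.6, 0.8, -0.2]
width: 0.006
gripper_force: 0.0
```

View pics/p4.png

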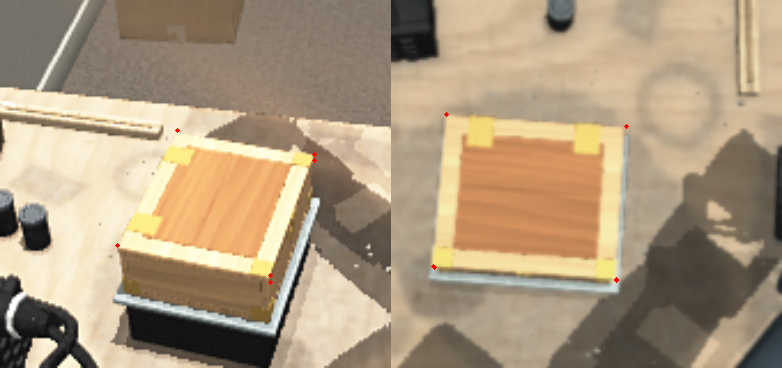

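The lid lies flat on the rim, with its corners on the predicted shut positions ((270,276) and (314,156) px in the left half). The arm is clear, so I'm handing in.

```bash
python3 -c "
from station import manip;print(manip.sign_off())"
```

```text
the job is handed in; nothing more can be done
None
```

The case is closed: I pushed the blue flap flat onto the divider, then the lid shut on the rim, using only the closed fingertips, and handed the job in after about 10 s with the arm clear and only those two parts touched.

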